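# Lock the blue carrier into the bench dock

### The job

Take the blue carrier by its post and slide it along the dock from the flared mouth, so that its own front edge lifts the red catch, until it is fully home and the catch has dropped behind it; then let go. Do not touch the red catch with the gripper, and leave the orange carrier alone.

Things in the scene. Friction and masses are not known exactly. Their poses are not given: they have to be found in the camera images.
- carrier_blue: Blue carrier, loose, 0.25 kg: plate 80 (its x) x 90 (its y) x 16 mm with a black square post in the middle to hold it by: 24 x 24 mm, 16 to 86 mm above the underside, sides along x and y, blue band near the top. Origin: centre of the underside; z up. Stands flat on the table. Same after half a turn; its x goes along the dock.
- carrier_orange: Orange carrier, loose, of the same shape and size, not wanted. Origin: centre of the underside.
- dock: Fixed aluminium dock. Carriers slide in along its +x. Bed 10 mm thick, x -145 to +112 mm. Grey rails 13 mm over the bed: mouth 130 mm wide at x -145, lane 102 mm wide from x -75 on. End stop face at x +98. Blue hood over the lane from x +78, underside 34 mm over the bed, top 49 mm above the table. Origin: on the table, on the lane's centre line, below the catch's nose; z up.
- dock_mouth (a point): Point on the bed's top, on the centre line, at dock x -105 mm: a carrier can be lowered here with its centre on this point, clear in front of the catch, then slid on by 163 mm. Axes as the dock's.
- dock_home (a point): Point on the bed's top, on the centre line, at dock x +58 mm: where the centre of a carrier lies that touches the end stop (its front 20 mm then lie under the hood, so it cannot be lowered in here). Axes as the dock's.
- catch (a joint): Angle of the red gravity catch: 0 rad at rest with its nose down, growing as the nose lifts, to 1.1. Pivot across the lane at dock x -45 mm, 40 mm over the bed. It weighs 70 g and falls back by itself. Riding on a carrier it reads about 0.25; it drops once the carrier's centre is past about dock x +50 mm.
- catch_bar: Red bar of the catch over the lane's +y edge, dock y +35 to +47 mm: slopes from the pivot down to a round nose 8 mm thick, 45 mm farther in and 4 mm over the bed at rest. Origin: on the pivot, 50 mm above the table; x along the dock at rest. Its dark bracket stands at dock x -63 to -27, y to +76, 58 mm high.

How it is judged (in metres and radians):
On the way:
1. the blue carrier's edge lifts the red catch while it lies low and straight in the lane (value of joint catch above 0.15 rad and contact force between carrier_blue and catch_bar above 0.02 N and z of carrier_blue in the frame of dock below 0.03 m and x of carrier_blue in the frame of dock below 0.045 m and angle between the x axis of carrier_blue and the x axis of dock, either way round below 0.25 rad), for 0.1 s.
At the end, for the whole second after the job is handed in: The blue carrier lies flat on the dock's bed in the seat (centre 40 to 65 mm in from the dock's origin, within 15 mm of the lane's centre line, within 10 degrees of straight), at rest, and the red catch hangs down behind it (below 0.08 rad) (x of carrier_blue in the frame of dock between 0.04 and 0.065 m and y of carrier_blue in the frame of dock between -0.015 and 0.015 m and z of carrier_blue in the frame of dock below 0.016 m and angle between the x axis of carrier_blue and the x axis of dock, either way round below 0.18 rad and angle between carrier_blue's own z axis and vertical below 0.1 rad and value of joint catch below 0.08 rad and linear speed of carrier_blue below 0.02 m/s); the robot touches nothing.
It fails at once if the robot touches the red catch (contact force between any of the fingers, the arm and catch_bar above 0.5 N).
It fails at once if the orange carrier is moved by more than 30 mm (distance of carrier_orange from where it was at the start of the episode above 0.03 m).
It also fails if it takes over 42 s, if anything falls off the work surface, if the arm or the gripper's body presses on something with over 40 N, if the wrist force passes 120 N, or if a joint passes its speed limit or range.

### The arm

A 6-joint arm with a two-finger parallel gripper is mounted at the origin on the work surface; the furniture and walls round the work are solid. World frame = base frame: x ahead of the robot, y to its left, z up, the work surface at z = 0. Lengths are in m, angles in degrees, forces in N, time in s.
With the tool pointing down it reaches from about 0.4 to 0.825 m from the base axis. Payload 7 kg.
Tool frame: the origin (TCP) lies at the very end of the fingers, on their centre line; the grasp point (between the pads) lies 19 mm behind it; z points along the fingers, y is the line along which they close (so a half turn about z gives the same grasp; the last joint's range is limited). The gripper opens to 88 mm and grips with 3 to 60 N. Pads are 19 mm wide; open, the fingers measure 130 mm over their backs; the gripper's body (78 mm by 193 mm) begins 47 mm behind the grasp point.
Start: joints at [83.428, 20.546, 0.682, 0, -70.136, -16.507], TCP at [0.265, 0.621, 0.227] pointing down, gripper open.
Joint ranges: [-176.03, 176.03], [-82.01, 121.73], [-58.28, 71.71], [-173.87, 95.51], [-174.79, -0.11], [-173.66, 173.66]. Speed limits (degrees/s): [136.94, 136.94, 172.46, 180, 180, 180].

### API

Orientations are given as [roll, pitch, yaw] about the fixed x, y, z axes, in that order (R = Rz(yaw) Ry(pitch) Rx(roll)).
In Python, from plant import get_state, capture, close_job, regions_of gives the robot as it stands.
- The arm moves only by the tool jog_arm, never from a script. Its argument "moves" is a list of rows, each a list of 3 entries, a list of its own where there are three numbers: the shift along the tool's x, y, z in cm, then the turn about the tool's z in degrees, then the finger opening in cm, from 0 to 8.76. A call has 1 to 12 rows; each row shifts and turns the commanded pose from where the row before left it, along the tool's axes as they then stand; what a row does not reach is not made up. A row lasts 1/8 s, in which the tool goes at most 62.5 mm and 10.7 degrees, less where a joint would pass 70% of its speed; a pose out of reach is approached as far as the arm can. A call is refused whole if a number of a shift passes 6.25 or a number of a turn 10.7, either way. A call with a gripper value outside its range is refused whole. The fingers move at their own pace and stop on an object; "newtons" is the grip in N (left out, the last holds). Time passes only in rows, so rows that do not move let the fingers close. It gives the time, the measured TCP pose, the force, the opening and the grip force at its end, in the units of the state.
- get_state(): the state, without advancing time (a new reading comes with each control period).
- capture(name): name is "scene" or "side" or "wrist"; returns a dict with "pixels" (384x512x3 uint8, blue, green, red), "mtx" (3x3 intrinsics, pixels), "world_from_camera" (4x4, takes a point from camera to world coordinates); the wrist camera has in their place "hand_eye" (4x4, takes a point from camera to tool coordinates, whose origin is the TCP and whose axes are the flange's). Camera axes: x right, y down, z forward; pixel columns grow to the right and rows downward; lengths in m; the calibration is good to about 2 mm. A picture is of the moment at which its call begins: read the wrist's pose just before it. There is no depth.
- close_job(): hands the job in; it is judged then, once.
Trained networks look in a picture, given as the dict that the camera call returned (one of the last four; its "shot" number tells which), for a name from the list of things; names that differ only in an ending like _2 or _b are one class to them, and where a whole thing is asked for, a point or a joint stands for the part that bears it (a point fixed in the world has none). Each returns a list of dicts, best first, with "confidence" (0 to 1); they miss things now and then, are a little off and sometimes report something else, mostly with a low value. They report only what shows in the picture. A call takes as long as a camera call.
- regions_of(picture, thing): "pixels" (384x512 bool, what is visible of it) and "pixel" ([column, row] in pixels, amid what is visible of it).
The state is a dict: "time_s": time; "joints": joint angles; "qd": joint speeds; "joint_torque": joint torques, N m; "tcp_pos": TCP position; "eef_rot": TCP orientation; "contact_force": force on the tool from outside, world axes, zero at the start; "moment": the same for the moment, N m; "gripper_width": finger opening in m; "gripper_force": force on a finger pad.
Only numpy, scipy, OpenCV 4.12 (cv2) and the standard library are available. Lean on these libraries where they do the work, as an engineer would, in place of code of your own. Each camera call takes 0.05 s, during which the arm holds its last target. There are 200 camera calls.

## Working session

There is one attempt and no reset: what is moved stays moved. The work goes in short steps, Python scripts to look and compute and a tool call to move; the robot and the scene stay as the last step left them, time stands still between calls to the robot, and variables do not carry over. Pictures are saved under pics/ and viewed, at most 10 in all, crops included, and the job is handed in when it is done.

Besides the shell and the picture viewer there is one more tool, called as name([rows], argument=value, ...), one row to a line, values as JSON. jog_arm: Moves the arm, as the interface text tells. Its arguments: {"type":"object","properties":{"moves":{"type":"array"},"newtons":{"type":"number"}},"required":["moves"]}

```bash
ls; mkdir -p pics; python3 - <<'E'
from plant import *
import cv2,numpy as np
print(get_state())
ims=[]
for n in("scene","side"):
    c=capture(n);ims.append(c["pixels"]);print(n,c["mtx"].tolist(),c["world_from_camera"].round(4).tolist())
    for t in("carrier_blue","carrier_orange","dock","catch_bar"):
        print(t,[(round(r["confidence"],2),np.round(r["pixel"],1).tolist(),int(r["pixels"].sum())) for r in regions_of(c,t)])
    cv2.imwrite(f"pics/{n}1.png",c["pixels"])
E
```

```text
pics
{'time_s': 0.0, 'joints': array([ 8.34298186e+01,  2.05885700e+01,  6.33198031e-01, -1.90844676e-02,
       -7.01361030e+01, -1.65056379e+01]), 'qd': array([-0.02377107, -0.00672985, -0.03361056, -0.03337484,  0.02961471,
        0.09876215]), 'joint_torque': array([ 1.35931070e-03, -5.82722855e+01,  2.93055564e+01,  6.99740767e+00,
        6.90290850e-03, -1.36928497e-04]), 'tcp_pos': array([0.26441763, 0.62051567, 0.22565391]), 'eef_rot': array([ 1.79907197e+02, -8.78980525e-03, -2.30823112e+01]), 'contact_force': array([0.68971493, 0.133149  , 0.46282699]), 'moment': array([0.01570467, 0.02769481, 0.02598437]), 'gripper_force': 0.0, 'gripper_width': 0.08765909605319402}
scene [[446.5861381182702, 0.0, 249.77232565174705], [0.0, 446.5861381182702, 197.17034521204766], [0.0, 0.0, 1.0]] [[-0.9063, -0.3087, 0.2886, 0.1743], [-0.4221, 0.6931, -0.5843, 0.5374], [-0.0197, -0.6514, -0.7585, 0.7698], [0.0, 0.0, 0.0, 1.0]]
carrier_blue [(0.95, [271.8, 174.9], 1162)]
carrier_orange [(0.61, [270.6, 139.4], 1025)]
dock [(0.68, [203.3, 277.7], 8657)]
catch_bar [(0.61, [226.1, 265.3], 200)]
side [[368.0199005896129, 0.0, 257.30000661347293], [0.0, 368.0199005896129, 185.20817297952695], [0.0, 0.0, 1.0]] [[-0.8488, -0.2551, 0.4631, 0.0615], [-0.5287, 0.4143, -0.7408, 0.6078], [-0.0028, -0.8737, -0.4865, 0.4914], [0.0, 0.0, 0.0, 1.0]]
carrier_blue [(0.76, [277.6, 189.8], 926)]
carrier_orange [(0.57, [292.9, 165.4], 583)]
dock [(0.63, [207.9, 258.7], 6624)]
catch_bar [(0.72, [227.8, 247.1], 204)]
```

```bash
python3 - <<'E'
import cv2
a=cv2.imread("pics/scene1.png")[90:384,100:400]
cv2.imwrite("pics/s1.png",cv2.resize(a,None,fx=2,fy=2,interpolation=2))
E
```

```text
(no output)
```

View pics/s1.png

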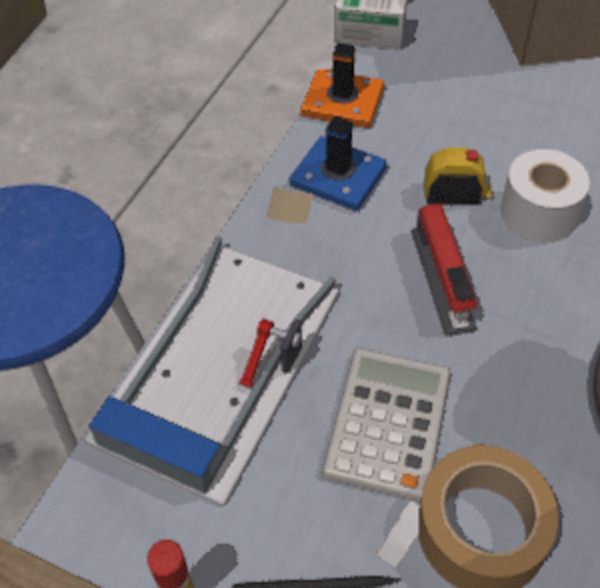

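View pics/side1.png

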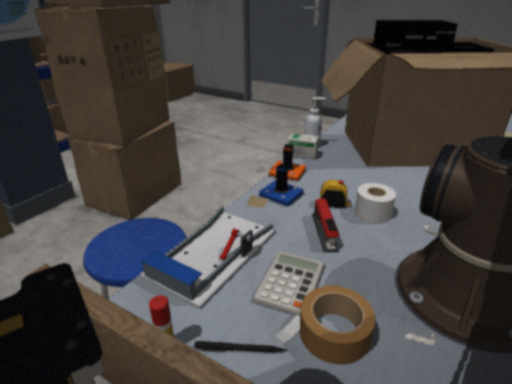

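The crop shows the dock with its mouth at the upper right end, rail tips at crop (219,240) and (335,282), and the hood front top edge from (108,399) to (226,447). The blue carrier is at crop (338,172), and the orange one stands just beyond it at (343,97). The side view agrees.

```bash
cat > h.py <<'E'
import numpy as np,cv2
from plant import *
from scipy.optimize import minimize,least_squares
def ray(c,W,px,z):
    K=c["mtx"];d=W[:3,:3]@np.linalg.solve(K,[px[0],px[1],1.]);o=W[:3,3]
    return o+d*(z-o[2])/d[2]
def proj(c,W,P):
    q=(np.asarray(P)-W[:3,3])@W[:3,:3];q=q@c["mtx"].T
    return q[:,:2]/q[:,2:]
def place(p,P,z0=0):
    a=p[2];R=np.array([[np.cos(a),-np.sin(a),0],[np.sin(a),np.cos(a),0],[0,0,1]])
    return np.asarray(P)@R.T+[p[0],p[1],z0]
def box(x0,x1,y0,y1,z0,z1): return np.array([[x,y,z] for x in(x0,x1) for y in(y0,y1) for z in(z0,z1)])
CAR=[box(-.04,.04,-.045,.045,0,.016),box(-.012,.012,-.012,.012,.016,.086)]
def fit(views,p0,z0=0,parts=CAR):
    def cost(p):
        s=0
        for c,W,m in views:
            r=np.zeros(m.shape,np.uint8)
            r4=np.zeros((m.shape[0]*4,m.shape[1]*4),np.uint8)
            for b in parts:
                h=cv2.convexHull(proj(c,W,place(p,b,z0)).astype(np.float32))
                cv2.fillConvexPoly(r4,np.round((h+.5)*4*16-8).astype(np.int32),255,shift=4)
            r=cv2.resize(r4,(m.shape[1],m.shape[0]),interpolation=cv2.INTER_AREA)/255.
            s+=np.abs(r-m).sum()/m.sum()
        return s
    best=None
    for a in np.radians(np.arange(-90,90,30)):
        p=np.array([p0[0],p0[1],a])
        r=minimize(cost,p,method="Nelder-Mead",options=dict(initial_simplex=p+np.array([[0,0,0],[.015,0,0],[0,.015,0],[0,0,.3]]),xatol=1e-4,fatol=1e-4))
        if best is None or r.fun<best.fun:best=r
    return best
def tip():
    s=get_state();from scipy.spatial.transform import Rotation as Ro
    T=np.eye(4);T[:3,:3]=Ro.from_euler("xyz",s["eef_rot"],degrees=True).as_matrix();T[:3,3]=s["tcp_pos"];return T
E
python3 - <<'E'
from h import *
vs={"carrier_blue":[],"carrier_orange":[]}
for n in("scene","side"):
    c=capture(n);W=c["world_from_camera"]
    for t in vs:
        r=regions_of(c,t)
        if r: vs[t].append((c,W,r[0]["pixels"].astype(float)));print(t,ray(c,W,r[0]["pixel"],.02))
    if n=="scene":
        f=lambda u,v,z:ray(c,W,(100+u/2,90+v/2),z)
        for nm,q in dict(tipR=(219,240,.023),tipL=(335,282,.023),hR=(108,399,.049),hL=(226,447,.049),hR2=(92,428,.049),hL2=(212,475,.049),piv=(266,326,.05)).items(): print(nm,f(*q).round(4))
for t,v in vs.items():
    p0=ray(v[0][0],v[0][1],np.argwhere(v[0][2])[:,::-1].mean(0),.02)
    for vv in(v,v[:1],v[1:]):
        r=fit(vv,p0);print(t,r.x[:2].round(4),np.degrees(r.x[2]),r.fun)
E
```

```text
carrier_blue [ 0.44060633 -0.12388746  0.02      ]
carrier_orange [ 0.4897606  -0.23926051  0.02      ]
tipR [0.5224 0.0305 0.023 ]
tipL [0.386  0.0308 0.023 ]
hR [0.5141 0.2532 0.049 ]
hL [0.3943 0.2504 0.049 ]
hR2 [0.5113 0.2835 0.049 ]
hL2 [0.3931 0.278  0.049 ]
piv [0.4179 0.1242 0.05  ]
carrier_blue [ 0.44299884 -0.09955225  0.02      ]
carrier_orange [ 0.47965185 -0.24960169  0.02      ]
carrier_blue [ 0.4497 -0.1272] -93.47398091647256 0.2451193386505202
carrier_blue [ 0.452  -0.1261] 85.80329977459628 0.09767698243956216
carrier_blue [ 0.4496 -0.1286] 88.91879224620996 0.13363634367520805
carrier_orange [ 0.4968 -0.2492] -81.00759476370624 0.514327649764647
carrier_orange [ 0.498  -0.2485] -80.56690175092812 0.09913273001508295
carrier_orange [ 0.4968 -0.2515] -80.3523393414025 0.38918260021593
```

jog_arm([
  [[0, 0, 0], -7.7, 8],
  [[0, 0, 0], -7.7, 8],
  [[0, 0, 0], -7.7, 8],
  [[2, 4.6, -0.7], 0, 8],
  [[2, 4.6, -0.7], 0, 8],
  [[2, 4.6, -0.7], 0, 8],
  [[2, 4.6, -0.7], 0, 8],
  [[2, 4.6, -0.7], 0, 8],
  [[2, 4.6, -0.7], 0, 8],
  [[2, 4.6, -0.7], 0, 8],
  [[2, 4.6, -0.7], 0, 8],
  [[2, 4.6, -0.7], 0, 8],
], newtons=30)

```text
time_s: 2.3
tcp_pos: [0.4451, 0.2055, 0.2902]
eef_rot: [-180.0, -0.0, 0.0]
contact_force: [1.0, 0.2, 0.6]
gripper_width: 0.08
gripper_force: 0.0
```

```bash
python3 - <<'E'
from h import *
T=tip();c=capture("wrist");print(T.round(3).tolist(),c["hand_eye"].round(3).tolist())
cv2.imwrite("pics/w1.png",c["pixels"]);W=T@c["hand_eye"]
np.savez("w1.npz",W=W,K=c["mtx"])
for t in("dock","catch_bar","carrier_blue"):print(t,[(r["confidence"],r["pixel"]) for r in regions_of(c,t)])
E
```

```text
[[1.0, 0.001, 0.001, 0.445], [0.001, -1.0, 0.001, 0.206], [0.001, -0.001, -1.0, 0.29], [0.0, 0.0, 0.0, 1.0]] [[0.001, -0.967, -0.254, 0.069], [1.0, 0.001, 0.001, 0.001], [-0.001, -0.254, 0.967, -0.157], [0.0, 0.0, 0.0, 1.0]]
dock [(0.61, [288.7, 146.8])]
catch_bar [(0.79, [301.3, 180.8])]
carrier_blue [(0.88, [490.7, 157.0])]
```

View pics/w1.png

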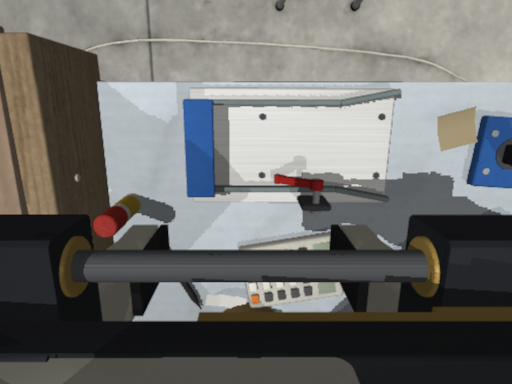

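The wrist view shows the whole dock. The hood's corners are near (187,99), (213,99), (214,196) and (186,197); the lane rails are at rows 103 and 188, with rail tips at (399,93) and (386,198). The carrier is at the right edge.

```bash
python3 - <<'E'
from h import *
d=np.load("w1.npz");c={"mtx":d["K"]};W=d["W"]
for n,q in dict(h1=(187,99,.049),h2=(213,99,.049),h3=(214,196,.049),h4=(186,197,.049),kneeR=(340,103,.023),railR=(215,103,.023),kneeL=(338,188,.023),railL=(215,188,.023),tipR=(399,93,.023),tipL=(386,198,.023),mR=(392,90,.01),mL=(387,203,.01),piv=(319,185,.05),nose=(276,179,.018)).items():print(n,ray(c,W,q[:2],q[2]).round(4))
# fine: row of rail edges per column
im=cv2.imread("pics/w1.png");g=cv2.cvtColor(im,6)
for x in(230,260,330):print(x,g[95:112,x].tolist(),g[180:198,x].tolist())
E
```

```text
h1 [0.5168 0.2748 0.049 ]
h2 [0.5168 0.2455 0.049 ]
h3 [0.4032 0.2471 0.049 ]
h4 [0.4019 0.2811 0.049 ]
kneeR [0.5127 0.0951 0.023 ]
railR [0.5124 0.2458 0.023 ]
kneeL [0.4069 0.0903 0.023 ]
railL [0.4066 0.2483 0.023 ]
tipR [0.5244 0.0253 0.023 ]
tipL [0.3937 0.0272 0.023 ]
mR [0.5282 0.0288 0.01  ]
mL [0.3831 0.0197 0.01  ]
piv [0.4174 0.1206 0.05  ]
nose [0.4175 0.1698 0.018 ]
230 [219, 209, 207, 204, 159, 125, 129, 129, 126, 112, 117, 126, 200, 227, 226, 227, 229] [188, 186, 187, 189, 171, 107, 54, 92, 115, 115, 110, 104, 134, 153, 180, 191, 192, 190]
260 [212, 202, 204, 203, 157, 118, 126, 127, 125, 113, 106, 122, 201, 227, 224, 224, 227] [200, 186, 183, 184, 188, 131, 54, 94, 124, 129, 127, 129, 188, 219, 220, 218, 220, 218]
330 [219, 202, 189, 188, 153, 121, 129, 133, 132, 121, 100, 115, 192, 219, 215, 216, 220] [128, 110, 94, 94, 96, 76, 52, 56, 68, 75, 77, 74, 107, 127, 129, 129, 127, 129]
```

jog_arm([
  [[0.2, 5, 0.5], 0, 7],
  [[0.2, 5, 0.5], 0, 7],
  [[0.2, 5, 0.5], 0, 7],
  [[0.2, 5, 0.5], 0, 7],
  [[0, 4.5, 0], 0, 7],
  [[0, 0, 0], 10, 7],
  [[0, 0, 0], 10, 7],
  [[0, 0, 0], 10, 7],
  [[0, 0, 0], 10, 7],
  [[0, 0, 0], 10, 7],
  [[0, 0, 0], 10, 7],
  [[0, 0, 0], 10, 7],
])

```text
time_s: 4.0
tcp_pos: [0.453, -0.0368, 0.2693]
eef_rot: [180.0, 0.0, -70.2]
contact_force: [0.2, -1.5, 0.4]
gripper_width: 0.0698
gripper_force: 0.0
```

jog_arm([
  [[0, 0, 0], 10, 7],
  [[0, 0, 0], 10, 7],
  [[0, 0, 0], 0, 7],
  [[0, 0, 0], 0, 7],
])

```text
time_s: 4.5
tcp_pos: [0.4529, -0.0374, 0.2695]
eef_rot: [180.0, 0.0, -89.7]
contact_force: [0.4, 0.6, -0.1]
gripper_width: 0.07
gripper_force: 0.0
```

```bash
python3 - <<'E'
from h import *
T=tip();c=capture("wrist");print(T[:3,3].round(4),get_state()["joints"].round(1))
cv2.imwrite("pics/w2.png",c["pixels"]);W=T@c["hand_eye"]
np.savez("w2.npz",W=W,K=c["mtx"])
r=regions_of(c,"carrier_blue");print([(q["confidence"],q["pixel"],q["pixels"].sum()) for q in r])
m=r[0]["pixels"].astype(float);f=fit([(c,W,m)],(.451,-.127));print(f.x[:2].round(4),np.degrees(f.x[2]),f.fun)
E
```

```text
[ 0.4529 -0.0374  0.2695] [ 20.2  -2.5 -21.6  -0.  -70.8 -20. ]
[(0.89, [251.6, 83.6], np.int64(5594))]
[ 0.4498 -0.1294] -94.21636242621794 0.032792137233871026
```

View pics/w2.png

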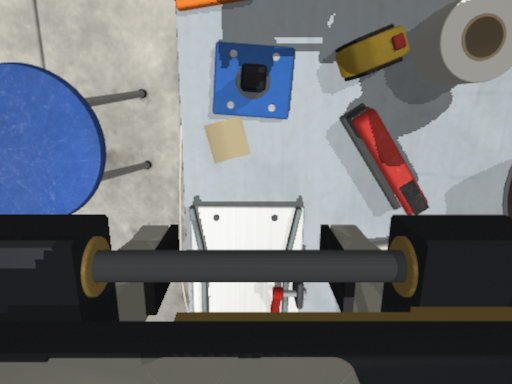

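The wrist view shows the blue carrier at (252,80), well inside the picture, with the dock mouth tips at (197,199) and (301,200). Mask fit: (0.450, -0.129), yaw 86°.

jog_arm([
  [[4.6, 0.3, 0], 4, 6.5],
  [[4.6, 0, 2], 0, 6.5],
  [[0, 0, 5], 0, 6.5],
  [[0, 0, 5], 0, 6.5],
  [[0, 0, 3], 0, 6.5],
  [[0, 0, 0], 0, 6.5],
  [[0, 0, 0], 0, 6.5],
])

```text
time_s: 5.48
tcp_pos: [0.4477, -0.1299, 0.1208]
eef_rot: [-179.9, -0.0, -93.9]
contact_force: [0.7, -0.4, 0.8]
gripper_width: 0.0649
gripper_force: 0.0
```

```bash
python3 - <<'E'
from h import *
d=np.load("w2.npz");c={"mtx":d["K"]};W=d["W"]
for q in((197,199,.023),(301,200,.023),(193,206,.023),(302,206,.023)):print(ray(c,W,q[:2],q[2]).round(4))
for n in("scene","side"):
    c=capture(n);r=regions_of(c,"carrier_blue");print([(q["confidence"],q["pixel"]) for q in r])
    cv2.imwrite(f"pics/{n}2.png",c["pixels"])
a=cv2.imread("pics/scene2.png")[60:260,160:400]
b=cv2.imread("pics/side2.png")[100:300,180:380]
cv2.imwrite("pics/g2.png",cv2.hconcat([cv2.resize(a,None,fx=1.8,fy=1.8),cv2.resize(b,None,fx=1.8,fy=1.8)]))
E
```

```text
[0.5174 0.0103 0.023 ]
[0.3892 0.0108 0.023 ]
[0.5227 0.0194 0.023 ]
[0.3876 0.0185 0.023 ]
[(0.72, [269.2, 173.2])]
[(0.63, [281.3, 190.7])]
```

View pics/g2.png

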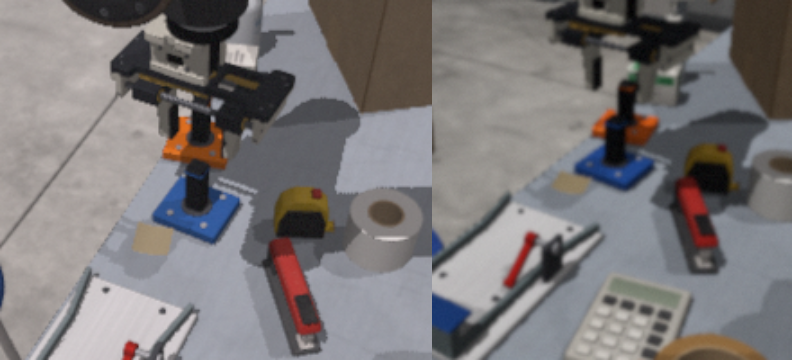

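Both views show the open fingers straddling the line above the blue post, and the orange carrier is clear. Descending and closing.

jog_arm([
  [[0, -0.2, 3], 0, 6.5],
  [[0, 0, 2.6], 0, 6.5],
  [[0, 0, 1], 0, 6.5],
  [[0, 0, 0], 0, 6.5],
  [[0, 0, 0], 0, 2],
  [[0, 0, 0], 0, 2],
  [[0, 0, 0], 0, 2],
  [[0, 0, 0], 0, 2],
  [[0, 0, 0], 0, 2],
], newtons=30)

```text
time_s: 6.8
tcp_pos: [0.4489, -0.13, 0.0537]
eef_rot: [-180.0, -0.0, -94.0]
contact_force: [0.1, 1.6, 1.1]
gripper_width: 0.0238
gripper_force: 30.0
```

jog_arm([
  [[0, 0, -2], 0, 2],
  [[0, 0, -4], 0, 2],
  [[0, 0, -1], -4, 2],
  [[-3, -0.1, 0], 0, 2],
  [[-3, -0.1, 0], 0, 2],
  [[-3, -0.1, 0], 0, 2],
  [[-3, -0.1, 0], 0, 2],
  [[-3, -0.1, 0], 0, 2],
  [[-1.7, -0.1, 0], 0, 2],
  [[0, 0, 0], 0, 2],
  [[0, 0, 0], 0, 2],
  [[0, 0, 0], 0, 2],
])

```text
time_s: 8.3
tcp_pos: [0.4544, 0.0363, 0.1234]
eef_rot: [180.0, -0.0, -90.0]
contact_force: [-0.0, 0.3, -3.6]
gripper_width: 0.0237
gripper_force: 30.0
```

```bash
python3 - <<'E'
from h import *
T=tip();print(T[:3,3].round(4));ims=[]
DOCKP=[box(.078,.112,-.058,.058,.0,.049)]
V=[]
for n in("scene","side"):
    c=capture(n);W=c["world_from_camera"];im=c["pixels"];cv2.imwrite(f"pics/{n}3.png",im)
    r=regions_of(c,"carrier_blue");print([(q["confidence"],q["pixel"]) for q in r])
    if r:
        f=fit([(c,W,r[0]["pixels"].astype(float))],T[:2,3],T[2,3]-.0537);print("carrier",f.x[:2],np.degrees(f.x[2]),f.fun)
    for ox,oy in((.455,.169),):
        P=lambda L:proj(c,W,place((ox,oy,np.pi/2),L))
        for L in([[-.145,-.065,.023],[-.075,-.051,.023],[.078,-.051,.023]],[[-.145,.065,.023],[-.075,.051,.023],[.078,.051,.023]],[[.078,-.06,.049],[.078,.06,.049]],[[-.145,-.065,.01],[-.145,.065,.01]],[[-.045,.041,.05],[0,.041,.018]]):
            q=P(L);s=3
            if n=="scene":
                big=im.copy() if len(ims)==0 else big
            ims.append(0)
            V.append((n,q))
for n,(x0,x1,y0,y1) in dict(scene=(150,300,120,330),side=(140,300,150,300)).items():
    im=cv2.imread(f"pics/{n}3.png")[y0:y1,x0:x1];k=590/210 if n=="scene" else 370/160
    im=cv2.resize(im,None,fx=k,fy=k,interpolation=2)
    for m,q in V:
        if m==n: cv2.polylines(im,[np.round((q+.5-[x0,y0])*k).astype(np.int32)],False,(0,255,255),1)
    cv2.imwrite(f"pics/o_{n}.png",im)
a=cv2.imread("pics/o_scene.png");b=cv2.imread("pics/o_side.png")
o=np.zeros((590,a.shape[1]+b.shape[1],3),np.uint8);o[:a.shape[0],:a.shape[1]]=a[:590];o[:b.shape[0],a.shape[1]:]=b;print(o.shape)
cv2.imwrite("pics/o.png",o)
E
```

```text
[0.4544 0.0363 0.1234]
[(0.78, [235.9, 206.3])]
carrier [0.45683315 0.03997122] -89.55617163266467 0.203368915133621
[(0.6, [241.1, 196.1])]
carrier [0.45330351 0.03778869] -89.0960018064997 0.16060293335835132
(590, 791, 3)
```

View pics/o.png

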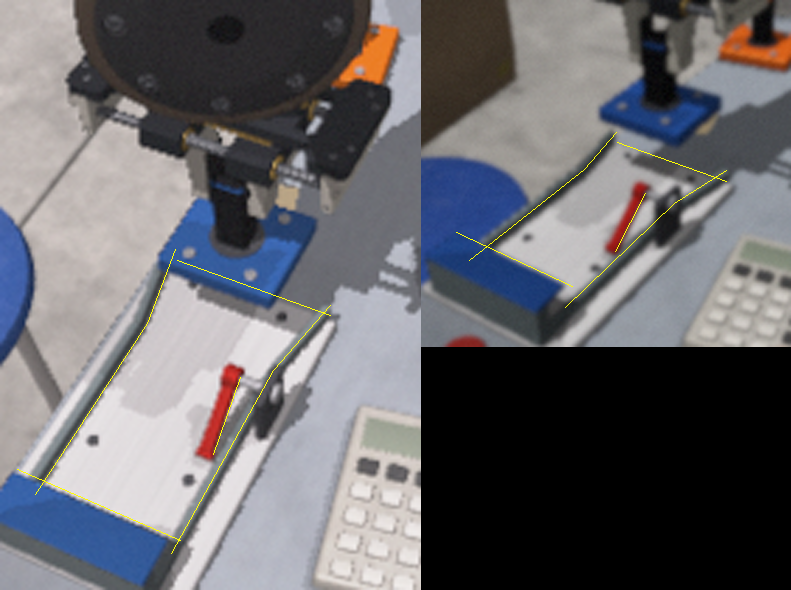

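The overlay fits along the dock. The red bar sits about 4 mm to the +x side of the model line, so the lateral position needs refining by colour fits of the bar and the hood.

```bash
python3 - <<'E'
from h import *
d=np.load("w1.npz")
V=[("w1",cv2.imread("pics/w1.png"),{"mtx":d["K"]},d["W"])]
for n in("scene","side"):
    c=capture(n);V.append((n,c["pixels"],c,c["world_from_camera"]))
for n,im,c,W in V:
    hsv=cv2.cvtColor(im,cv2.COLOR_BGR2HSV);H,S,Vv=cv2.split(hsv)
    O=(.456,.171,np.pi/2);out=[]
    for nm,P,m in(("bar",[[-.045,.041,.05],[0,.041,.018]],((H<8)|(H>172))&(S>140)&(Vv>60)),("hood",[[.078,-.058,.049],[.112,.058,.049],[.078,.058,.049],[.112,-.058,.049]],(H>100)&(H<125)&(S>130)&(Vv>50))):
        q=proj(c,W,place(O,P));ctr=q.mean(0);z=np.mean([p[2] for p in P])
        N,L,st,ce=cv2.connectedComponentsWithStats(m.astype(np.uint8))
        ok=[i for i in range(1,N) if st[i,4]>60 and np.hypot(*(ce[i]-ctr))<25]
        for i in ok:
            p=ray(c,W,ce[i],z);print(n,nm,st[i].tolist(),"delta world mm",((p-ray(c,W,ctr,z))*1e3)[:2].round(1))
            if nm=="hood":
                r=cv2.minAreaRect(np.argwhere(L==i)[:,::-1].astype(np.float32));b=cv2.boxPoints(r)
                print([ray(c,W,t,.049)[:2].round(4).tolist() for t in b])
E
```

```text
w1 bar [275, 175, 48, 16, 394] delta world mm [ 2.1 -5.8]
w1 hood [184, 100, 31, 97, 2694] delta world mm [ 4. -3.]
[[0.5157, 0.2788], [0.5165, 0.2467], [0.4032, 0.2467], [0.4023, 0.2813]]
scene bar [220, 250, 17, 33, 163] delta world mm [ 4.2 -3.4]
scene hood [145, 289, 64, 39, 1106] delta world mm [2.1 0.7]
[[0.5147, 0.2833], [0.521, 0.2487], [0.4022, 0.2504], [0.3992, 0.2835]]
side bar [221, 229, 17, 30, 125] delta world mm [ 3.9 -5.2]
```

jog_arm([
  [[-1, -0.2, 0], 0, 2],
  [[-0.9, -0.2, 0], 0, 2],
  [[0, 0, 2], 0, 2],
  [[0, 0, 2], 0, 2],
  [[0, 0, 1], 0, 2],
  [[0, 0, 0.5], 0, 2],
  [[0, 0, 0], 0, 2],
  [[0, 0, 0], 0, 2],
])

```text
time_s: 9.6
tcp_pos: [0.459, 0.0562, 0.0691]
eef_rot: [-179.9, 0.0, -90.0]
contact_force: [-0.0, 0.2, -2.7]
gripper_width: 0.0236
gripper_force: 30.0
```

```bash
python3 - <<'E'
from h import *
ims=[]
for n,(x0,x1,y0,y1) in dict(scene=(170,300,170,310),side=(190,300,165,275)).items():
    c=capture(n);im=c["pixels"][y0:y1,x0:x1];ims.append(cv2.resize(im,(390,420),interpolation=2))
cv2.imwrite("pics/p4.png",cv2.hconcat(ims));print(get_state()["tcp_pos"])
E
```

```text
[0.45895688 0.05616005 0.06908485]
```

View pics/p4.png

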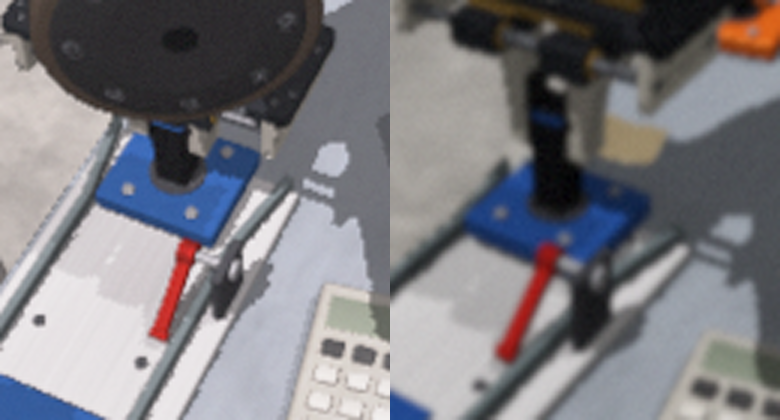

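The carrier hovers between the rails at the mouth, straight and just in front of the catch. Lowering it onto the bed.

jog_arm([
  [[0, 0, 0.3], 0, 2],
  [[0, 0, 0.2], 0, 2],
  [[0, 0, 0], 0, 2],
  [[0, 0, 0], 0, 2],
])

```text
time_s: 10.2
tcp_pos: [0.4587, 0.0558, 0.0638]
eef_rot: [-180.0, -0.0, -90.0]
contact_force: [-0.6, -1.2, 2.0]
gripper_width: 0.0239
gripper_force: 30.0
```

jog_arm([
  [[-1, 0, 0], 0, 2],
  [[-1, 0, 0], 0, 2],
  [[-1, 0, 0], 0, 2],
  [[-1, 0, 0], 0, 2],
  [[-1, 0, 0], 0, 2],
  [[-1, 0, 0], 0, 2],
  [[0, 0, 0], 0, 2],
])

```text
time_s: 11.08
tcp_pos: [0.4589, 0.1175, 0.0637]
eef_rot: [-179.9, 0.1, -89.9]
contact_force: [-1.8, 3.3, 4.9]
gripper_width: 0.024
gripper_force: 30.0
```

jog_arm([
  [[-0.5, 0, 0], 0, 2],
  [[-0.5, 0, 0], 0, 2],
  [[-0.5, 0, 0], 0, 2],
  [[-0.5, 0, 0], 0, 2],
  [[-0.5, 0, 0], 0, 2],
  [[-0.5, 0, 0], 0, 2],
  [[-0.5, 0, 0], 0, 2],
  [[-0.5, 0, 0], 0, 2],
  [[0, 0, 0], 0, 2],
])

```text
time_s: 12.2
tcp_pos: [0.4586, 0.156, 0.0638]
eef_rot: [-180.0, -0.0, -90.0]
contact_force: [-0.9, -3.6, 6.5]
gripper_width: 0.0239
gripper_force: 30.0
```

```bash
python3 - <<'E'
from h import *
ims=[]
for n,(x0,x1,y0,y1) in dict(scene=(140,280,190,340),side=(140,280,180,330)).items():
    c=capture(n);im=c["pixels"][y0:y1,x0:x1];ims.append(cv2.resize(im,(392,420),interpolation=2))
cv2.imwrite("pics/p5.png",cv2.hconcat(ims));print(get_state()["tcp_pos"])
E
```

```text
[0.45854111 0.15600177 0.06374305]
```

View pics/p5.png

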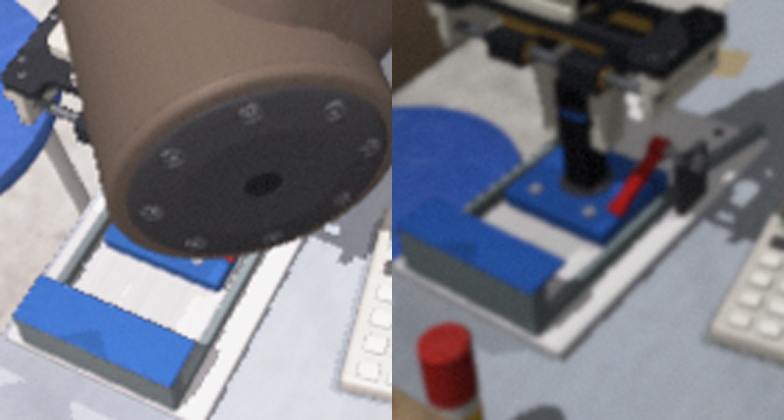

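In the side view the carrier lies flat in the lane and its plate carries the raised red bar, which is clear of the fingers. Continuing.

jog_arm([
  [[-0.5, 0, 0], 0, 2],
  [[-0.5, 0, 0], 0, 2],
  [[-0.5, 0, 0], 0, 2],
  [[-0.5, 0, 0], 0, 2],
  [[-0.5, 0, 0], 0, 2],
  [[-0.5, 0, 0], 0, 2],
  [[-0.5, 0, 0], 0, 2],
  [[-0.5, 0, 0], 0, 2],
  [[-0.5, 0, 0], 0, 2],
  [[-0.5, 0, 0], 0, 2],
  [[-0.5, 0, 0], 0, 2],
  [[-0.4, 0, 0], 0, 2],
])

```text
time_s: 13.8
tcp_pos: [0.4584, 0.2144, 0.0638]
eef_rot: [180.0, -0.1, -90.0]
contact_force: [0.4, -5.4, 8.3]
gripper_width: 0.0237
gripper_force: 30.0
```

jog_arm([
  [[-0.2, 0, 0], 0, 2],
  [[-0.2, 0, 0], 0, 2],
  [[-0.2, 0, 0], 0, 2],
  [[-0.2, 0, 0], 0, 2],
  [[0, 0, 0], 0, 2],
])

```text
time_s: 14.42
tcp_pos: [0.4585, 0.2225, 0.0638]
eef_rot: [180.0, -0.0, -90.0]
contact_force: [-0.7, -4.8, 7.3]
gripper_width: 0.0239
gripper_force: 30.0
```

Not yet at the stop (about -5 N is friction). Going on in small steps.

jog_arm([
  [[-0.15, 0, 0], 0, 2],
  [[-0.15, 0, 0], 0, 2],
  [[0, 0, 0], 0, 2],
])

```text
time_s: 14.8
tcp_pos: [0.4584, 0.2254, 0.0638]
eef_rot: [180.0, -0.1, -90.0]
contact_force: [-0.4, -4.9, 7.7]
gripper_width: 0.0238
gripper_force: 30.0
```

```bash
python3 - <<'E'
from h import *
c=capture("side");cv2.imwrite("pics/p6.png",cv2.resize(c["pixels"][180:310,140:290],(750,600)[:2] and (692,600),interpolation=2))
print(get_state()["tcp_pos"],get_state()["contact_force"])
E
```

```text
[0.45841183 0.2254244  0.06378256] [-0.08865449 -4.37280148  8.13195368]
```

View pics/p6.png

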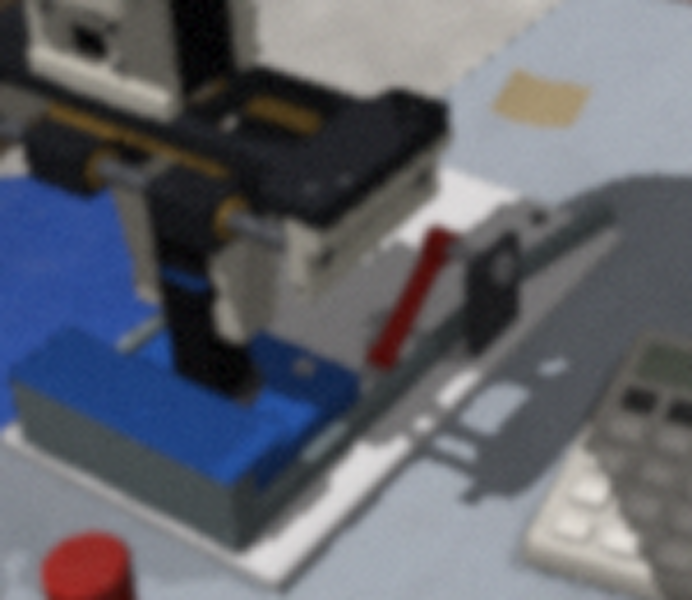

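The red bar's nose, at (380,362), now sits behind the plate's rear edge, so the catch seems to have dropped. I'll feel for the end stop.

jog_arm([
  [[-0.1, 0, 0], 0, 2],
  [[-0.1, 0, 0], 0, 2],
  [[0, 0, 0], 0, 2],
])

```text
time_s: 15.22
tcp_pos: [0.4583, 0.2263, 0.0639]
eef_rot: [180.0, -0.1, -90.0]
contact_force: [0.9, -9.4, 10.5]
gripper_width: 0.024
gripper_force: 30.0
```

It has reached the stop: the tool moved 0.9 mm of 2 mm and the force rose. Relax 1 mm, release and retreat straight up.

jog_arm([
  [[0.1, 0, 0], 0, 2],
  [[0, 0, 0], 0, 4.5],
  [[0, 0, 0], 0, 4.5],
  [[0, 0, 0], 0, 4.5],
  [[0, 0, 0], 0, 4.5],
  [[0, 0, -1], 0, 4.5],
  [[0, 0, -3], 0, 4.5],
  [[0, 0, -4], 0, 4.5],
  [[0, 0, -4], 0, 4.5],
  [[0, 0, 0], 0, 4.5],
  [[0, 0, 0], 0, 4.5],
])

```text
time_s: 16.6
tcp_pos: [0.4582, 0.2269, 0.1837]
eef_rot: [-180.0, 0.0, -90.0]
contact_force: [0.0, -0.4, -0.2]
gripper_width: 0.0451
gripper_force: 0.0
```

```bash
python3 - <<'E'
from h import *
s=get_state();print(s["tcp_pos"],s["contact_force"])
c=capture("side");W=c["world_from_camera"];a=c["pixels"][180:310,140:290]
b=capture("scene")["pixels"][190:350,120:280]
cv2.imwrite("pics/p7.png",cv2.hconcat([cv2.resize(a,(460,400),interpolation=2),cv2.resize(b,(330,400),interpolation=2)]))
O=(.459,.169,np.pi/2)
im=c["pixels"];H,S,V=cv2.split(cv2.cvtColor(im,40))
m=((H<8)|(H>172))&(S>140)&(V>60);N,L,st,ce=cv2.connectedComponentsWithStats(m.astype(np.uint8))
print([(st[i].tolist(),ce[i].round(1)) for i in range(1,N) if st[i,4]>60], "before: [221,229,17,30,125]")
E
```

```text
[0.45823292 0.22687917 0.1837299 ] [ 0.0343544  -0.39749696 -0.24953747]
[([316, 198, 22, 39, 388], array([325. , 216.1])), ([221, 230, 17, 29, 131], array([228.6, 244.4])), ([150, 296, 18, 30, 406], array([158.4, 309.6]))] before: [221,229,17,30,125]
```

View pics/p7.png

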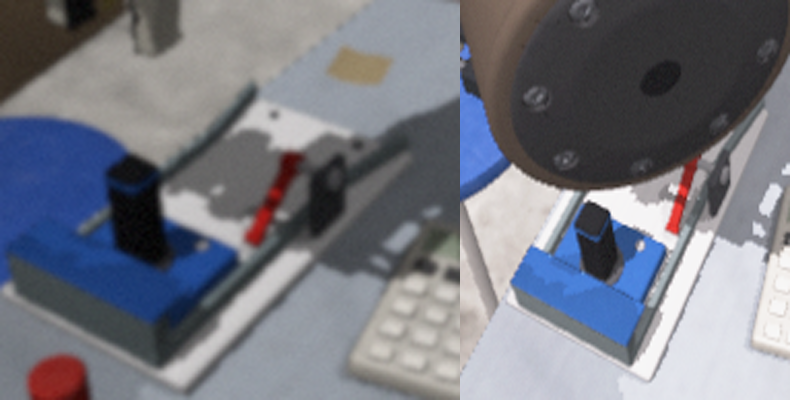

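The carrier is home under the hood, and the catch bar's pixels match its rest position (box 221,230 against 221,229 at the start), with its nose behind the plate. The gripper is clear.

```bash
python3 -c "
from plant import *
print(close_job())"
```

```text
the job is handed in; nothing more can be done
None
```

The blue carrier is home against the end stop with the red catch dropped behind it, and it was released and handed in at about 17 s; the hand-in call returned no verdict.

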